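Weigh a crystal blank and hold it in the inspection light

TASK

Handling the crystal blank only by its two narrow frosted ends (no finger may press on the broad clear faces), stand it upright in the middle of the balance pan without pushing the pan down to its stop, and let go for about a second so that it is weighed. Then pick it up again by the frosted ends and hold it upright in the light path, midway between lamp and screen, centred on the beam with its clear faces square to the beam and not knocking the light stand. Finish while still holding it there; do not knock it over on the way, and leave the buttons, punch and hammer alone.

Things in the scene. Friction and masses are not known exactly. Their poses are not given: they have to be found in the camera images.
- crystal: Upright glass block, 20 mm (its x) by 36 mm (its y) by 56 mm high (its z), about 100 g, loose, standing on the cork pad at any yaw. The two narrow faces, 20 mm wide, 36 mm apart, at -y and +y, are frosted white: grip here, fingers closing along its y. The two broad faces at -x and +x, 20 mm apart, are clear. Origin: centre of its underside.
- crystal_center (a point): Centre of the crystal block, 28 mm above its underside; axes as the crystal's.
- window_a: The clear face of the crystal at its +x, a pane 32 mm wide and 52 mm high that must not be pressed by the fingers. Origin: about 8 mm from the crystal's centre along its x.
- window_b: The same clear face at the crystal's -x.
- pad: Fixed cork pad, 120 x 120 x 6 mm, on which the crystal stands at the start. Origin: centre of its underside.
- balance: Fixed grey bench balance: body 150 x 150 mm, its top 51 mm above the bench, with a round steel pan above. Origin: centre of its underside on the bench.
- pan_top (a point): Centre of the upper face of the balance's round pan (diameter 100 mm, flat, no rim), 81 mm above the bench when empty; z up. It goes down with the pan.
- pan (a joint): How far the sprung pan is pressed down, in m: 0 empty, stop at 0.02. The spring takes up about 0.2 N before it moves and then 250 N/m: the crystal alone sinks it 2 to 5 mm.
- light_stand: Fixed inspection light: dark base plate 220 x 80 x 12 mm, a black lamp (48 mm diameter, its nozzle ending 60 mm from the middle) on a post at its -x end and a white screen 56 x 56 mm on a post at its +x end (its face 76 mm from the middle). A thin level beam runs along its x, 120 mm above the bench; nothing is higher than 148 mm. Origin: centre of its underside.
- beam_mid (a point): Middle of the light path, on the beam's axis, 120 mm above the bench; x along the beam towards the screen, z up.
- button_a: Bystander: brass button, 32 mm across, 12 mm high, lying on a fixed dark steel block (110 x 150 x 35 mm) beyond the pad. Origin: underside centre.
- button_b: Bystander: a second brass button like the first, on the same block.
- punch: Bystander: square steel punch, 18 x 18 x 70 mm, standing on the same block. Origin: underside centre.
- hammer: Bystander: small hammer, 200 mm long, lying on the bench beyond the work, handle to its -x.
Mind the look-alikes: they are no part of the job. Leave any green look-alike of the balance alone.

How it is judged (in metres and radians):
On the way:
1. the crystal stands free and at rest in the middle of the pan, pressing it down (horizontal distance between crystal and pan_top below 0.012 m and z of crystal in the frame of pan_top between -0.003 and 0.003 m and value of joint pan above 0.0015 m and angle between crystal's own z axis and vertical below 0.1 rad and contact force between crystal and the arm below 0.05 N and contact force between crystal and the fingers below 0.05 N and linear speed of crystal below 0.02 m/s), for 0.7 s.
At the end, for the whole second after the job is handed in: The crystal is held still by the fingers (over 2 N) and by nothing else, not touching the light stand, its centre within 20 mm of the middle of the light path along the beam, 10 mm sideways and 12 mm in height, its clear faces square to the beam and its height upright within 0.14 rad (8 degrees) (x of crystal_center in the frame of beam_mid between -0.02 and 0.02 m and y of crystal_center in the frame of beam_mid between -0.01 and 0.01 m and z of crystal_center in the frame of beam_mid between -0.012 and 0.012 m and angle between the x axis of crystal and the x axis of beam_mid, either way round below 0.14 rad and angle between crystal's own z axis and vertical below 0.14 rad and contact force between crystal and the fingers above 2 N and contact force between crystal and light_stand below 0.1 N and linear speed of crystal below 0.02 m/s); the arm keeps its last pose, push and grip.
It fails at once if a finger presses on a clear face of the crystal (over 0.5 N) (contact force between any of window_a, window_b and the fingers above 0.5 N or contact force between any of window_a, window_b and the arm above 0.5 N).
It fails at once if the pan is pushed down to its stop (beyond 18 mm) (value of joint pan above 0.018 m).
It fails at once if the crystal is knocked over (tilted more than 0.5 rad) (angle between crystal's own z axis and vertical above 0.5 rad).
It fails at once if the crystal is knocked against the light stand (over 3 N) (contact force between crystal and light_stand above 3 N).
It fails at once if a button, the punch or the hammer is moved by more than 20 mm (distance of any of button_a, button_b, punch, hammer from where it was at the start of the episode above 0.02 m).
It also fails if it takes over 67 s, if anything falls off the work surface, if the arm or the gripper's body presses on something with over 40 N, if the wrist force passes 120 N, or if a joint passes its speed limit or range.

ROBOT

A 6-joint arm with a two-finger parallel gripper is mounted at the origin on the work surface. World frame = base frame: x ahead of the robot, y to its left, z up, the work surface at z = 0. Lengths are in mm, angles in degrees, forces in N, time in s.
With the tool pointing down it reaches from about 300 to 850 mm from the base axis. Payload 4.2 kg.
Tool frame: the origin (TCP) lies midway between the tips of the shut fingers; the grasp point (between the pads) lies 19 mm behind it (env.grasp_offset is the distance from the TCP to the grasp point, in mm); z points along the fingers, y is the line along which they close (so a half turn about z gives the same grasp; the last joint's range is limited). The gripper opens to 91 mm and grips with 3 to 60 N. Pads are 32 mm wide; open, the fingers measure 118 mm over their backs; the gripper's body (76 mm by 178 mm) begins 60 mm behind the grasp point.
Start: joints at [-73.74, 18.312, 89.639, -0, 72.044, -1.146], TCP at [172.014, -548.687, 187.776] pointing down, gripper open.
Joint ranges: [-177.97, 177.97], [-48.28, 115.42], [12.27, 149.76], [-77.06, 257.06], [2.81, 150.46], [-146.56, 146.56]. Speed limits (degrees/s): [147.25, 147.25, 180, 180, 180, 180].

INTERFACE

Orientations are given as [roll, pitch, yaw] about the fixed x, y, z axes, in that order (R = Rz(yaw) Ry(pitch) Rx(roll)).
In Python, from workcell import env, optics gives the robot as it stands. The module is installed in compiled form; this text tells all that it offers.
- The arm moves only by the tool send_rows, never from a script. Its argument "targets" is a list that holds one entry, the list of rows, each a list of 7 numbers: the turn, a rotation vector about the world's x, y, z scaled (see below), then the shift along the world's x, y, z scaled (see below), then the closure, from -1 (fully open) to 1 (shut). In form: [[[rx, ry, rz, x, y, z, gripper], ...]]. A call has 1 to 12 rows; each row shifts and turns the commanded pose from where the row before left it; what a row does not reach is not made up. The controller multiplies each number of a shift by 0.2 m and each number of a turn by pi/2 rad. A row lasts 1/10 s, in which the tool goes at most 50 mm and 8.59 degrees, less where a joint would pass 70% of its speed; a pose out of reach is approached as far as the arm can. A call with a number of a shift or a turn outside -1 to 1 is refused whole. A call with a gripper value outside its range is refused whole. The fingers move at their own pace and stop on an object; "grip_force" is the grip in N (left out, the last holds). Time passes only in rows, so rows that do not move let the fingers close. It gives the time, the measured TCP pose, the force, the opening and the grip force at its end, in the units of the state.
- env.state(): the state, without advancing time (a new reading comes with each control period).
- optics.grab_frame(name): name is "scene" or "side" or "wrist"; returns (picture, depth): 480x640x3 uint8, red, green, blue; 480x640 float32, mm along the optical axis (not along the pixel's ray), 0 where there is no reading.
- optics.camera_info(name): a dict with "camera_matrix" (3x3 intrinsics, pixels), "R" (3x3) and "t" (3): a world point X has camera coordinates R X + t; the wrist camera has in their place "mount" (4x4, takes a point from camera to tool coordinates, whose origin is the TCP and whose axes are the flange's). Camera axes: x right, y down, z forward; pixel columns grow to the right and rows downward; lengths in mm; the calibration is good to about 2 mm. A picture is of the moment at which its call begins: read the wrist's pose just before it. camera_info takes no time and is no camera call.
- env.job_done(): hands the job in; it is judged then, once.
Trained networks look in the newest picture that a camera, given by its name, has taken for a name from the list of things; names that differ only in an ending like _2 or _b are one class to them, and where a whole thing is asked for, a point or a joint stands for the part that bears it (a point fixed in the world has none). Each returns a list of dicts, best first, with "conf" (0 to 1); they miss things now and then, are a little off and sometimes report something else, mostly with a low value. They report only what shows in the picture. A call takes as long as a camera call. They do not tell look-alikes from the thing itself.
- optics.silhouettes(camera, name): "mask" (480x640 bool, what is visible of it) and "at" ([column, row] in pixels, amid what is visible of it).
- optics.place_of(camera, name): "at" ([column, row] in pixels: a listed point, or the origin of a listed thing).
The state is a dict: "time_s": time; "qpos": joint angles; "qvel": joint speeds; "effort": joint torques, N m; "ee_pos": TCP position; "ee_rot": TCP orientation; "force": force on the tool from outside, world axes, zero at the start; "torque": the same for the moment, N m; "gripper_width": finger opening in mm; "gripper_force": force on a finger pad.
Only numpy, scipy, OpenCV 4.12 (cv2) and the standard library are available. Lean on these libraries where they do the work, as an engineer would, in place of code of your own. Each camera call takes 0.05 s, during which the arm holds its last target. There are 200 camera calls.

## Working session

There is one attempt and no reset: what is moved stays moved. The work goes in short steps, Python scripts to look and compute and a tool call to move; the robot and the scene stay as the last step left them, time stands still between calls to the robot, and variables do not carry over. Pictures are saved under pics/ and viewed, at most 10 in all, crops included, and the job is handed in when it is done.

Besides the shell and the picture viewer there is one more tool, called after "Request:" in YAML: its name, and indented under it one key for each argument. send_rows: Moves the arm, as the interface text tells. Its arguments: {"type":"object","properties":{"targets":{"type":"array"},"grip_force":{"type":"number"}},"required":["targets"]}

```bash
mkdir -p pics; cat > h.py <<'E'
import numpy as np, cv2
from workcell import env, optics
def info(c):
    i=optics.camera_info(c); return i
def rays(c,st=None):
    i=optics.camera_info(c); K=np.array(i["camera_matrix"],float)
    if "R" in i:
        R=np.array(i["R"]);t=np.array(i["t"]); return K,R.T,-R.T@t
    from scipy.spatial.transform import Rotation as Ro
    M=np.array(i["mount"]); st=st or env.state()
    Rt=Ro.from_euler('xyz',st["ee_rot"],degrees=True).as_matrix()
    return K,Rt@M[:3,:3],Rt@M[:3,3]+np.array(st["ee_pos"])
def at_z(c,px,z,st=None):
    K,Rw,o=rays(c,st); d=Rw@np.linalg.solve(K,[px[0],px[1],1]); return o+d*(z-o[2])/d[2]
def cloud(c,depth,mask=None,st=None):
    K,Rw,o=rays(c,st); m=depth>0
    if mask is not None: m&=mask
    v,u=np.nonzero(m); z=depth[v,u]
    p=np.linalg.solve(K,np.stack([u,v,np.ones_like(u)]).astype(float))*z
    return (Rw@p).T+o,u,v
def proj(c,X,st=None):
    K,Rw,o=rays(c,st); p=K@(Rw.T@(np.asarray(X,float)-o)); return p[:2]/p[2]
E
cat > a.py <<'E'
from h import *
print(env.state())
ims=[]
for c in ("scene","side"):
    im,d=optics.grab_frame(c); np.save(f"{c}.npy",d); cv2.imwrite(f"pics/{c}0.png",im[:,:,::-1])
    print(c,rays(c)[2].round())
    for n in ("crystal","pad","balance","pan_top","light_stand","beam_mid","punch","hammer","button_a"):
        r=optics.place_of(c,n)
        print(c,n,[(round(x["conf"],2),np.round(x["at"]).tolist()) for x in r[:3]])
E
python3 a.py
```

```text
{'time_s': 0.0, 'qpos': array([-7.37413958e+01,  1.83522209e+01,  8.97065969e+01,  4.53415481e-04,
        7.20425603e+01, -1.14686588e+00]), 'qvel': array([-0.02218074, -0.05031525,  0.00838273,  0.0712872 ,  0.01740501,
       -0.05945391]), 'effort': array([ 3.20726049e-04, -4.12461984e+01, -2.31976748e+01,  7.29474798e-02,
        4.56374965e-02, -1.41470891e-04]), 'ee_pos': array([ 171.84214932, -548.14922525,  186.91320663]), 'ee_rot': array([-1.79898651e+02, -2.46010180e-03,  1.74053277e+01]), 'force': array([-0.199469  ,  0.09993335, -0.15177031]), 'torque': array([ 0.00923681,  0.03874057, -0.0222746 ]), 'gripper_force': 0.0, 'gripper_width': 90.96896905591522}
scene [1180.  218. 1297.]
scene crystal [(0.65, [322.0, 257.0])]
scene pad [(0.61, [328.0, 262.0])]
scene balance [(0.87, [237.0, 203.0]), (0.85, [344.0, 179.0]), (0.64, [222.0, 117.0])]
scene pan_top [(0.78, [230.0, 186.0]), (0.66, [340.0, 164.0]), (0.65, [218.0, 97.0])]
scene light_stand [(0.87, [477.0, 278.0])]
scene beam_mid [(0.75, [494.0, 256.0]), (0.15, [238.0, 201.0])]
scene punch [(0.58, [335.0, 331.0])]
scene hammer [(0.93, [201.0, 290.0]), (0.67, [238.0, 203.0])]
scene button_a [(0.55, [314.0, 335.0]), (0.51, [334.0, 334.0]), (0.44, [291.0, 311.0])]
side [261. 946. 783.]
side crystal [(0.81, [310.0, 272.0])]
side pad [(0.87, [308.0, 280.0]), (0.49, [306.0, 377.0])]
side balance [(0.69, [350.0, 232.0]), (0.65, [430.0, 217.0]), (0.64, [394.0, 278.0])]
side pan_top [(0.91, [391.0, 254.0]), (0.67, [350.0, 208.0]), (0.65, [432.0, 196.0])]
side light_stand [(0.77, [307.0, 379.0]), (0.62, [311.0, 274.0])]
side beam_mid [(0.95, [301.0, 336.0])]
side punch [(0.5, [237.0, 280.0])]
side hammer [(0.64, [278.0, 231.0])]
side button_a [(0.51, [303.0, 334.0]), (0.47, [258.0, 257.0])]
```

View pics/scene0.png

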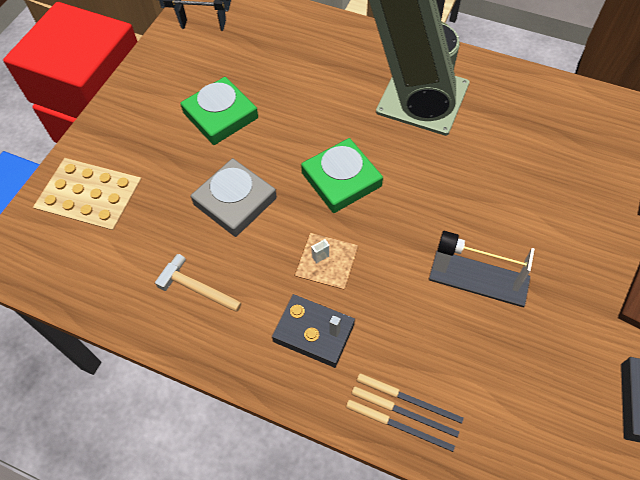

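View pics/side0.png

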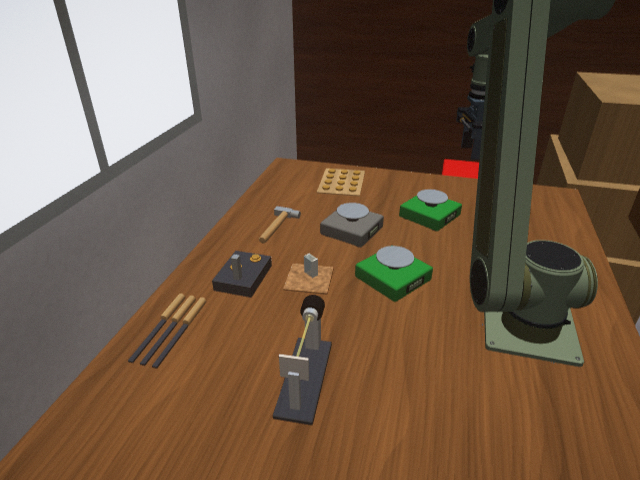

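```bash
cat > b.py <<'E'
from h import *
P={"scene":dict(crystal=[(322,257,6)],pad=[(328,262,0)],pan=[(230,186,81),(340,164,81),(218,97,81)],beam=[(494,256,120)],punch=[(335,331,35)],hammer=[(201,290,0)],b=[(314,335,35),(291,311,35)]),
"side":dict(crystal=[(310,272,6)],pad=[(308,280,0)],pan=[(391,254,81),(350,208,81),(432,196,81)],beam=[(301,336,120)],stand=[(307,379,0)],punch=[(237,280,35)],hammer=[(278,231,0)])}
for c in P:
  for n in P[c]:
    for u,v,z in P[c][n]: print(c,n,(u,v),at_z(c,(u,v),z).round(1))
E
python3 b.py
```

```text
scene crystal (322, 257) [565.6 -61.9   6. ]
scene pad (328, 262) [569.5 -45.    0. ]
scene pan (230, 186) [ 510.2 -321.3   81. ]
scene pan (340, 164) [ 351.4 -104.4   81. ]
scene pan (218, 97) [ 273.6 -478.    81. ]
scene beam (494, 256) [476.7 301.  120. ]
scene punch (335, 331) [733.9  40.2  35. ]
scene hammer (201, 290) [ 748.2 -286.7    0. ]
scene b (314, 335) [759.7   2.1  35. ]
scene b (291, 311) [728.3 -66.3  35. ]
side crystal (310, 272) [568.1 -72.1   6. ]
side pad (308, 280) [565.4 -42.8   0. ]
side pan (391, 254) [ 352.5 -108.4   81. ]
side pan (350, 208) [ 512.4 -331.9   81. ]
side pan (432, 196) [ 270.6 -482.4   81. ]
side beam (301, 336) [479.9 289.8 120. ]
side stand (307, 379) [468.8 291.8   0. ]
side punch (237, 280) [732.   50.2  35. ]
side hammer (278, 231) [ 732.2 -267.2    0. ]
```

The scene shows these candidates:
- **Crystal:** the white-ended block on the cork pad at scene (320,250) is the one I want. The steel punch at (335,325) on the dark block is the look-alike.
- **Balance:** the grey one at (235,195) is the one I want. The green ones at (342,172) and (220,108) are look-alikes.
- **Light stand:** only one, at (480,270).

I'll check this with a close crop and refine the positions from depth.

```bash
cat > c.py <<'E'
from h import *
print(np.round(optics.camera_info("wrist")["mount"],3).tolist(), np.round(optics.camera_info("wrist")["camera_matrix"],1).tolist())
def near(P,xy,r): return np.hypot(P[:,0]-xy[0],P[:,1]-xy[1])<r
for c in ("scene","side"):
    d=np.load(c+".npy"); P,u,v=cloud(c,d)
    # pan: disc near z 81
    s=near(P,(511,-326),75)&(P[:,2]>74)&(P[:,2]<90)
    q=P[s]; print(c,"pan n",len(q),(q.min(0)/2+q.max(0)/2).round(1),q.mean(0).round(1),np.ptp(q,axis=0).round(1))
    s=near(P,(567,-66),45)&(P[:,2]>57)&(P[:,2]<70); q=P[s]
    print(c,"crystal top",len(q),q.mean(0).round(1), cv2.minAreaRect(q[:,:2].astype(np.float32)) if len(q)>4 else 0)
    s=near(P,(470,292),150)&(P[:,2]>5)&(P[:,2]<20); q=P[s]
    print(c,"base",len(q),q.mean(0).round(1), cv2.minAreaRect(q[:,:2].astype(np.float32)))
    s=near(P,(470,292),150)&(P[:,2]>90); q=P[s]
    print(c,"upper",len(q),cv2.minAreaRect(q[:,:2].astype(np.float32)),q[:,2].max())
im=cv2.imread("pics/scene0.png"); a=cv2.resize(im[220:300,280:380],(400,320),interpolation=2)
im=cv2.imread("pics/side0.png"); b=cv2.resize(im[235:315,260:360],(400,320),interpolation=2)
cv2.imwrite("pics/crop1.png",np.hstack([a,b]))
E
python3 c.py
```

```text
[[0.001, -0.97, -0.243, 67.504], [1.0, 0.001, -0.001, 0.061], [0.001, -0.243, 0.97, -198.127], [0.0, 0.0, 0.0, 1.0]] [[335.6, 0.0, 321.3], [0.0, 335.6, 237.5], [0.0, 0.0, 1.0]]
scene pan n 1154 [ 505.  -323.2   81.9] [ 506.7 -322.3   80.4] [100.4 101.4  15.7]
scene crystal top 129 [567.6 -66.4  61.1] ((567.4124755859375, -66.31388854980469), (21.336395263671875, 37.089786529541016), 57.24032211303711)
scene base 2939 [481.3 298.1  11.2] ((473.45745849609375, 296.1221923828125), (288.46600341796875, 284.5013122558594), 50.177146911621094)
scene upper 886 ((482.52001953125, 280.66778564453125), (55.94744873046875, 199.0045166015625), 6.195576190948486) 154.2790667282211
side pan n 420 [ 502.3 -322.    79.5] [ 501.7 -317.1   80.6] [ 98.9 110.9  11. ]
side crystal top 70 [563.1 -61.7  61. ] ((563.6423950195312, -63.18598937988281), (21.7982234954834, 37.27803421020508), 57.958038330078125)
side base 2212 [465.4 315.2  11.7] ((475.1975402832031, 294.8712158203125), (83.50358581542969, 224.11402893066406), 4.934690475463867)
side upper 1365 ((473.1885070800781, 282.23291015625), (55.720394134521484, 202.1394500732422), 3.068441152572632) 150.02350338587394
```

View pics/crop1.png

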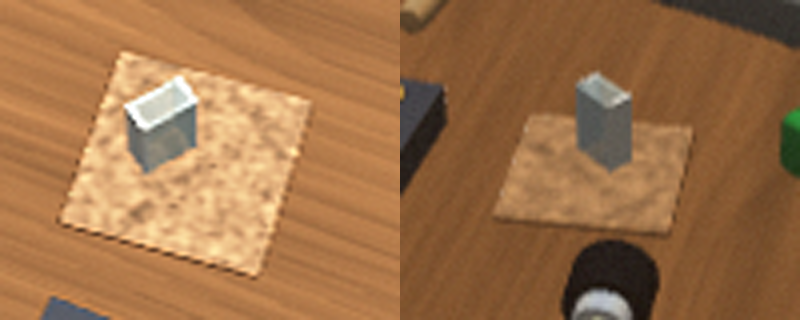

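The crop confirms it: a clear block with white frosted ends standing on the cork (scene about 320,250), long axis about -33° in the world. Next I'll move over it for a wrist-camera look.

Request:
send_rows:
  targets:
    - [[0, 0, 0.035, 0.15, 0.18, 0.015, -1], [0, 0, 0.035, 0.15, 0.18, 0.015, -1], [0, 0, 0.035, 0.15, 0.18, 0.015, -1], [0, 0, 0.035, 0.15, 0.18, 0.015, -1], [0, 0, 0.035, 0.15, 0.18, 0.015, -1], [0, 0, 0.035, 0.15, 0.18, 0.015, -1], [0, 0, 0.035, 0.15, 0.18, 0.015, -1], [0, 0, 0.035, 0.15, 0.18, 0.015, -1], [0, 0, 0.035, 0.15, 0.18, 0.015, -1], [0, 0, 0.035, 0.15, 0.18, 0.015, -1], [0, 0, 0.035, 0.15, 0.18, 0.015, -1], [0, 0, 0.035, 0.15, 0.18, 0.015, -1]]

```text
time_s: 2.2
ee_pos: [533.0, -115.0, 224.1]
ee_rot: [180.0, 0.0, 55.4]
force: [-0.2, -1.0, -0.9]
gripper_width: 91.3
gripper_force: 0.0
```

Request:
send_rows:
  targets:
    - [[0, 0, 0.02, 0.1, 0.15, -0.06, -1], [0, 0, 0, 0.07, 0.11, -0.06, -1], [0, 0, 0, 0, 0, 0, -1], [0, 0, 0, 0, 0, 0, -1], [0, 0, 0, 0, 0, 0, -1]]
  grip_force: 15

```text
time_s: 2.7
ee_pos: [565.8, -65.5, 200.3]
ee_rot: [180.0, 0.0, 57.0]
force: [0.5, -0.4, 1.0]
gripper_width: 91.3
gripper_force: 0.0
```

```bash
cat > d.py <<'E'
from h import *
import sys
st=env.state(); im,d=optics.grab_frame("wrist"); cv2.imwrite(f"pics/w_{sys.argv[1]}.png",im[:,:,::-1]); np.save("w.npy",d)
print(st["time_s"],st["ee_pos"].round(2),st["ee_rot"].round(2),st["force"].round(2),round(float(st["gripper_width"]),1))
P,u,v=cloud("wrist",d,st=st)
x,y,r,z0,z1=map(float,sys.argv[2:7])
s=(np.hypot(P[:,0]-x,P[:,1]-y)<r)&(P[:,2]>z0)&(P[:,2]<z1); q=P[s]
print(len(q),q.mean(0).round(2),np.median(q[:,2]).round(1),cv2.minAreaRect(q[:,:2].astype(np.float32)))
E
python3 d.py 1 566 -65 45 56 68
```

```text
2.7 [565.78 -65.54 200.31] [1.7995e+02 1.0000e-02 5.6960e+01] [ 0.51 -0.36  1.  ] 91.3
703 [565.39 -64.87  62.39] 62.5 ((565.0055541992188, -65.29751586914062), (20.347185134887695, 36.03702163696289), 54.71772003173828)
```

View pics/w_1.png

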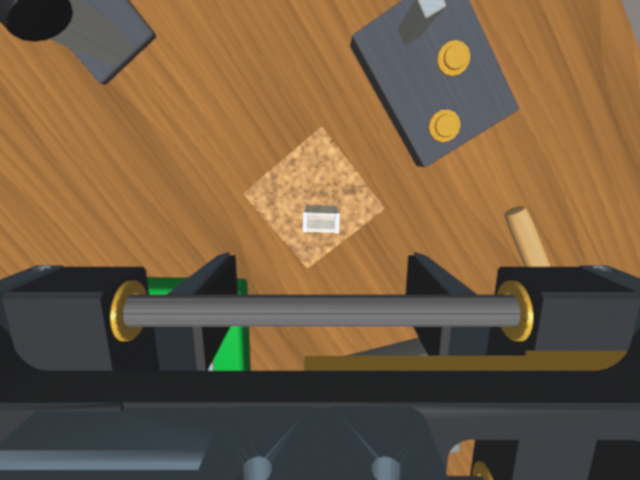

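The wrist view shows the crystal at (321,218), centred between the fingers. Its top rectangle measures 20.3 x 36.0 mm at z 62, matching the description. Going down to grasp.

Request:
send_rows:
  targets:
    - [[0, 0, -0.02, 0, 0, -0.2, -1], [0, 0, 0, 0, 0, -0.2, -1], [0, 0, 0, 0, 0, -0.2, -1], [0, 0, 0, 0, 0, -0.2, -1], [0, 0, 0, 0, 0, -0.07, -1], [0, 0, 0, 0, 0, -0.025, -1], [0, 0, 0, 0, 0, 0, -1], [0, 0, 0, 0, 0, 0, -1]]
  grip_force: 12

```text
time_s: 3.55
ee_pos: [567.1, -65.3, 22.3]
ee_rot: [179.8, -0.1, 55.2]
force: [0.4, -0.7, 0.7]
gripper_width: 91.4
gripper_force: 0.0
```

Request:
send_rows:
  targets:
    - [[0, 0, 0, 0, 0, 0, 1], [0, 0, 0, 0, 0, 0, 1], [0, 0, 0, 0, 0, 0, 1], [0, 0, 0, 0, 0, 0, 1], [0, 0, 0, 0, 0, 0, 1], [0, 0, 0, 0, 0, 0, 1], [0, 0, 0, 0, 0, 0, 1], [0, 0, 0, 0, 0, 0, 1]]

```text
time_s: 4.35
ee_pos: [566.0, -64.7, 20.8]
ee_rot: [180.0, 0.0, 55.2]
force: [0.5, 0.5, 0.4]
gripper_width: 35.9
gripper_force: 12.0
```

Request:
send_rows:
  targets:
    - [[0, 0, 0, 0, 0, 0.05, 1], [0, 0, 0, 0, 0, 0.15, 1], [0, 0, 0, 0, 0, 0.2, 1], [0, 0, 0, 0, 0, 0.2, 1], [0, 0, 0, 0, 0, 0.2, 1], [0, 0, 0, 0, 0, 0.2, 1]]
  grip_force: 16

```text
time_s: 4.95
ee_pos: [565.6, -64.6, 223.2]
ee_rot: [180.0, -0.0, 55.2]
force: [-0.2, 0.6, -0.4]
gripper_width: 35.6
gripper_force: 16.0
```

Request:
send_rows:
  targets:
    - [[0, 0, 0, -0.03, -0.1, 0, 1], [0, 0, 0, -0.073, -0.21, 0, 1], [0, 0, 0, -0.073, -0.21, 0, 1], [0, 0, 0, -0.073, -0.21, 0, 1], [0, 0, 0, -0.073, -0.21, 0, 1], [0, 0, 0, -0.073, -0.21, 0, 1], [0, 0, 0, -0.073, -0.21, 0, 1], [0, 0, 0, -0.073, -0.21, 0, 1], [0, 0, 0, -0.04, -0.12, 0, 1], [0, 0, 0, 0, 0, 0, 1], [0, 0, 0, 0, 0, 0, 1]]

```text
time_s: 6.05
ee_pos: [449.5, -402.5, 220.9]
ee_rot: [-180.0, -0.0, 55.1]
force: [-0.5, 0.9, -0.2]
gripper_width: 35.8
gripper_force: 16.0
```

```bash
python3 d.py 2 506 -322 70 74 88; cat >> d.py <<'E'
from scipy.optimize import least_squares
m=np.zeros(d.shape,np.uint8); m[v[s],u[s]]=1
e=m-cv2.erode(m,np.ones((3,3))); es=e[v,u]>0
f=lambda p: np.hypot(P[es,0]-p[0],P[es,1]-p[1])-50
r=least_squares(f,[x,y],loss="soft_l1"); print("pan fit",r.x.round(1),np.abs(r.fun).mean().round(2))
E
python3 d.py 3 506 -322 70 74 88
```

```text
6.05 [ 449.55 -402.55  220.95] [-1.7998e+02 -5.0000e-02  5.5140e+01] [-0.54  0.85 -0.19] 35.8
8952 [ 504.12 -320.55   82.19] 82.2 ((503.20623779296875, -321.44183349609375), (97.93892669677734, 98.68405151367188), 55.38838577270508)
6.1 [ 449.9  -401.89  220.98] [-1.7999e+02 -4.0000e-02  5.5210e+01] [ 0.49  0.89 -0.44] 36.1
8932 [ 504.17 -320.59   82.16] 82.2 ((503.8545227050781, -321.6820983886719), (98.81886291503906, 98.51636505126953), 55.11466979980469)
pan fit [ 503.2 -321.8] 7.86
```

View pics/w_2.png

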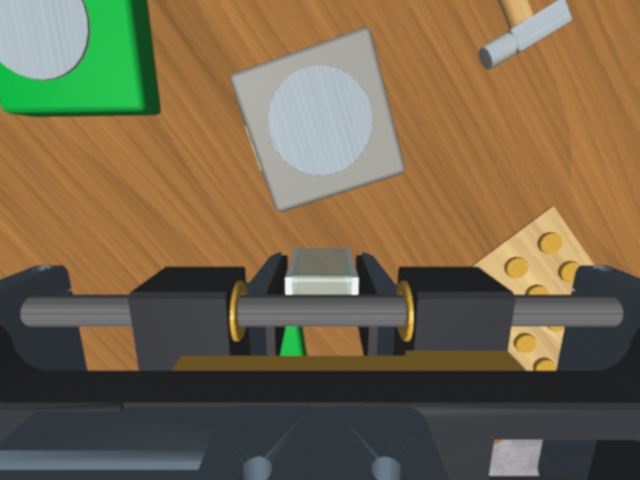

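The grey pan is fully visible at (320,120), about 99 mm across, with its centre near (503.7, -321.4). Moving over it and lowering.

Request:
send_rows:
  targets:
    - [[0, 0, 0, 0.06, 0.09, 0, 1], [0, 0, 0, 0.1, 0.15, 0, 1], [0, 0, 0, 0.08, 0.12, 0, 1], [0, 0, 0, 0.03, 0.042, -0.05, 1], [0, 0, 0, 0, 0, -0.15, 1], [0, 0, 0, 0, 0, -0.15, 1], [0, 0, 0, 0, 0, -0.15, 1], [0, 0, 0, 0, 0, -0.05, 1], [0, 0, 0, 0, 0, 0, 1], [0, 0, 0, 0, 0, 0, 1], [0, 0, 0, 0, 0, 0, 1]]

```text
time_s: 7.25
ee_pos: [504.9, -323.0, 112.6]
ee_rot: [179.8, -0.0, 55.2]
force: [0.1, 0.1, -0.7]
gripper_width: 36.0
gripper_force: 16.0
```

Request:
send_rows:
  targets:
    - [[0, 0, 0, 0, 0, -0.035, 1], [0, 0, 0, 0, 0, -0.025, 1], [0, 0, 0, 0, 0, -0.015, 1], [0, 0, 0, 0, 0, -0.01, 1], [0, 0, 0, 0, 0, 0, 1], [0, 0, 0, 0, 0, 0, 1], [0, 0, 0, 0, 0, 0, 1]]

```text
time_s: 7.95
ee_pos: [503.9, -322.4, 93.9]
ee_rot: [180.0, 0.0, 55.2]
force: [-0.2, 0.1, 0.6]
gripper_width: 36.1
gripper_force: 16.0
```

```bash
cat > e.py <<'E'
from h import *
import sys
st=env.state(); print(st["time_s"],st["ee_pos"].round(1),st["force"].round(2))
im,d=optics.grab_frame("side"); u,v=proj("side",[504,-322,90]).astype(int)
cv2.imwrite(f"pics/{sys.argv[1]}.png",cv2.resize(im[v-50:v+50,u-60:u+60,::-1],(720,600),interpolation=2))
P,_,_=cloud("side",d); s=(np.hypot(P[:,0]-504,P[:,1]+322)<60)&(P[:,2]>70)&(P[:,2]<88); print("pan z",np.median(P[s,2]),s.sum())
E
python3 e.py s1
```

```text
7.95 [ 503.9 -322.4   93.9] [-0.21  0.07  0.56]
pan z 79.20719547665391 340
```

View pics/s1.png

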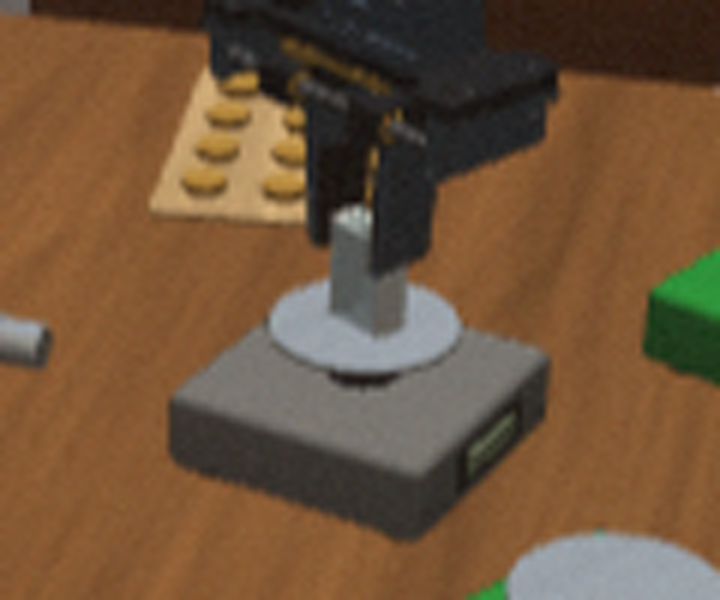

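The crystal is upright and touching the middle of the pan (crop about 370,320), which has sunk slightly. Releasing and letting it weigh.

Request:
send_rows:
  targets:
    - [[0, 0, 0, 0, 0, -0.003, -1], [0, 0, 0, 0, 0, 0, -1], [0, 0, 0, 0, 0, 0, -1], [0, 0, 0, 0, 0, 0, -1], [0, 0, 0, 0, 0, 0, -1], [0, 0, 0, 0, 0, 0, -1], [0, 0, 0, 0, 0, 0, -1], [0, 0, 0, 0, 0, 0, -1], [0, 0, 0, 0, 0, 0, -1], [0, 0, 0, 0, 0, 0, -1], [0, 0, 0, 0, 0, 0, -1], [0, 0, 0, 0, 0, 0, -1]]

```text
time_s: 9.2
ee_pos: [503.8, -322.3, 93.2]
ee_rot: [180.0, -0.0, 55.2]
force: [-0.4, 0.3, -0.5]
gripper_width: 91.4
gripper_force: 0.0
```

Request:
send_rows:
  targets:
    - [[0, 0, 0, 0, 0, 0, -1], [0, 0, 0, 0, 0, 0, -1], [0, 0, 0, 0, 0, 0, -1], [0, 0, 0, 0, 0, 0, -1], [0, 0, 0, 0, 0, 0, -1], [0, 0, 0, 0, 0, 0, -1], [0, 0, 0, 0, 0, 0, -1], [0, 0, 0, 0, 0, 0, -1]]

```text
time_s: 10.0
ee_pos: [503.8, -322.3, 93.2]
ee_rot: [180.0, 0.0, 55.2]
force: [-1.0, -0.4, 0.3]
gripper_width: 90.8
gripper_force: 0.0
```

```bash
python3 e.py s2; python3 - <<'E'
from h import *
st=env.state(); im,d=optics.grab_frame("wrist"); im2,d2=optics.grab_frame("scene"); 
for c,dd in (("side",optics.grab_frame("side")[1]),("scene",d2),("wrist",d)):
    P,_,_=cloud(c,dd,st=st); s=(np.hypot(P[:,0]-504,P[:,1]+322)<26)&(P[:,2]>127)&(P[:,2]<141); q=P[s]
    if len(q)>5: print(c,len(q),q.mean(0).round(1),cv2.minAreaRect(q[:,:2].astype(np.float32)))
E
```

```text
10.0 [ 503.8 -322.3   93.2] [-0.96 -0.35  0.32]
pan z 78.43336928590293 340
side 61 [ 501.9 -318.4  132.5] ((502.18743896484375, -319.9361877441406), (23.473102569580078, 39.432090759277344), 56.36771774291992)
scene 141 [ 506.2 -323.5  132.6] ((505.4916687011719, -324.2630310058594), (25.303396224975586, 37.15176010131836), 57.696746826171875)
wrist 1606 [ 506.6 -317.8  134. ] ((506.0548095703125, -318.62530517578125), (10.13491153717041, 36.095401763916016), 55.55178451538086)
```

View pics/s2.png

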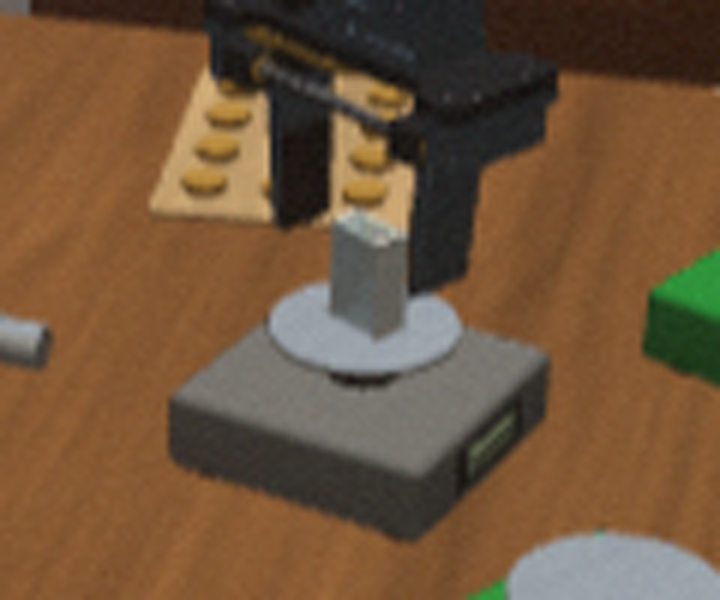

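The crystal stands free in the middle of the pan (crop about 368,275), which is down about 3 mm. Regrasping, then lifting.

Request:
send_rows:
  targets:
    - [[0, 0, 0, 0, 0, 0, 1], [0, 0, 0, 0, 0, 0, 1], [0, 0, 0, 0, 0, 0, 1], [0, 0, 0, 0, 0, 0, 1], [0, 0, 0, 0, 0, 0, 1], [0, 0, 0, 0, 0, 0, 1], [0, 0, 0, 0, 0, 0, 1], [0, 0, 0, 0, 0, 0, 1]]
  grip_force: 16

```text
time_s: 11.0
ee_pos: [503.8, -322.3, 93.2]
ee_rot: [180.0, 0.0, 55.2]
force: [-0.0, 1.3, 1.6]
gripper_width: 35.9
gripper_force: 16.0
```

Request:
send_rows:
  targets:
    - [[0, 0, 0, 0, 0, 0.05, 1], [0, 0, 0, 0, 0, 0.12, 1], [0, 0, 0, 0, 0, 0.2, 1], [0, 0, 0, 0, 0, 0.2, 1], [0, 0, 0, 0, 0, 0.2, 1], [0, 0, 0, 0, 0, 0.03, 1], [0, 0, 0, 0, 0, 0, 1]]

```text
time_s: 11.7
ee_pos: [504.3, -322.6, 255.1]
ee_rot: [179.8, -0.0, 55.2]
force: [0.3, 0.4, -0.9]
gripper_width: 36.1
gripper_force: 16.0
```

Request:
send_rows:
  targets:
    - [[0, 0, 0.02, -0.01, 0.12, 0, 1], [0, 0, 0.04, -0.01, 0.235, 0, 1], [0, 0, 0.04, -0.01, 0.235, 0, 1], [0, 0, 0.04, -0.01, 0.235, 0, 1], [0, 0, 0.04, -0.01, 0.235, 0, 1], [0, 0, 0.04, -0.01, 0.235, 0, 1], [0, 0, 0.04, -0.01, 0.235, 0, 1], [0, 0, 0.04, -0.01, 0.235, 0, 1], [0, 0, 0.04, -0.01, 0.235, 0, 1], [0, 0, 0.04, -0.01, 0.235, 0, 1], [0, 0, 0.04, -0.01, 0.235, 0, 1], [0, 0, 0.01, -0.01, 0.06, 0, 1]]

```text
time_s: 12.9
ee_pos: [478.2, 187.4, 250.9]
ee_rot: [-179.8, -0.0, 94.2]
force: [-0.4, -0.8, -0.8]
gripper_width: 35.6
gripper_force: 16.0
```

Request:
send_rows:
  targets:
    - [[0, 0, 0, 0, 0, 0, 1], [0, 0, 0, 0, 0, 0, 1], [0, 0, 0, 0, 0, 0, 1]]

```text
time_s: 13.2
ee_pos: [479.7, 182.1, 252.7]
ee_rot: [-180.0, 0.1, 93.8]
force: [-0.1, 0.2, -1.0]
gripper_width: 36.0
gripper_force: 16.0
```

```bash
cat > f.py <<'E'
from h import *
import sys
st=env.state(); im,d=optics.grab_frame("wrist"); cv2.imwrite(f"pics/{sys.argv[1]}.png",im[:,:,::-1])
print(st["time_s"],st["ee_pos"].round(1),st["ee_rot"].round(2))
for n in ("light_stand","beam_mid"):
    r=optics.place_of("wrist",n)
    for x in r[:2]: print(n,round(x["conf"],2),np.round(x["at"]),at_z("wrist",x["at"],0 if n[0]=="l" else 120,st).round(1))
P,u,v=cloud("wrist",d,st=st)
near=np.hypot(P[:,0]-474,P[:,1]-293)<140
s=near&(P[:,2]>8)&(P[:,2]<17)&(u>0); q=P[s]; print("base",len(q),cv2.minAreaRect(q[:,:2].astype(np.float32)))
m=np.zeros(d.shape,np.uint8); m[v[s],u[s]]=1
s=near&(P[:,2]>85)&(P[:,2]<150)&(v<240)
for nm,k in (("lamp",P[:,1]<293),("screen",P[:,1]>293)):
    q=P[s&k]; print(nm,len(q),len(q) and (q.min(0).round(1),q.max(0).round(1)),cv2.minAreaRect(q[:,:2].astype(np.float32)))
E
python3 f.py w4
```

```text
13.2 [479.7 182.1 252.7] [-1.7995e+02  6.0000e-02  9.3780e+01]
light_stand 0.94 [324. 120.] [475.  291.7   0. ]
beam_mid 0.94 [324. 104.] [473.7 294.  120. ]
base 9051 ((475.1231384277344, 292.48223876953125), (80.20637512207031, 218.86459350585938), 4.520246505737305)
lamp 2832 (array([458.1, 182.5, 112.6]), array([506.2, 293. , 147.1])) ((478.6806640625, 238.022705078125), (46.644859313964844, 110.10749816894531), 4.552346229553223)
screen 2107 (array([440.9, 293.1,  85. ]), array([496.7, 373. , 146.9])) ((472.1373596191406, 331.833740234375), (55.91858673095703, 77.8212661743164), 4.926467418670654)
```

View pics/w4.png

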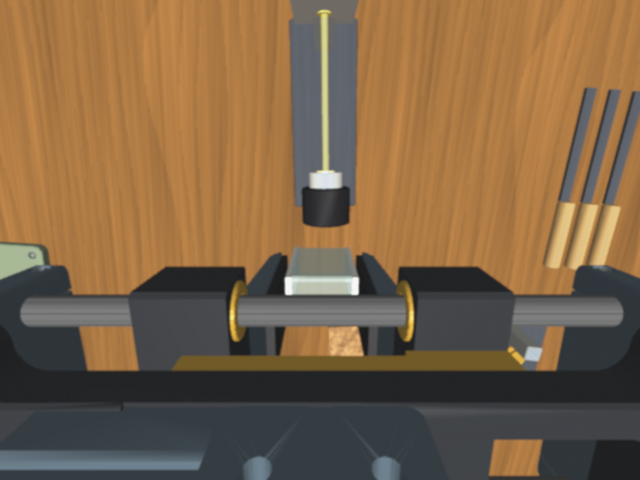

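The view shows the light stand with lamp at (326,200), the beam running up column 325 and the screen at the top. The fitted base is 80 x 219 mm, centred at (475.1, 292.5) and heading 94.5°, and the network's beam point agrees. Moving over it, then coming down.

Request:
send_rows:
  targets:
    - [[0, 0, 0.008, -0.003, 0.08, 0, 1], [0, 0, 0, -0.006, 0.16, 0, 1], [0, 0, 0, -0.006, 0.16, 0, 1], [0, 0, 0, -0.006, 0.11, 0, 1], [0, 0, 0, -0.002, 0.042, 0, 1], [0, 0, 0, 0, 0, 0, 1], [0, 0, 0, 0, 0, 0, 1], [0, 0, 0, 0, 0, 0, 1], [0, 0, 0, 0, 0, 0, 1]]

```text
time_s: 14.25
ee_pos: [475.3, 293.2, 253.4]
ee_rot: [180.0, 0.0, 94.6]
force: [0.2, -0.6, -1.1]
gripper_width: 35.8
gripper_force: 16.0
```

```bash
python3 -c "
from h import *
s=env.state();print(s['ee_pos'].round(1),s['ee_rot'].round(2))"
```

```text
[475.3 293.2 253.4] [1.7998e+02 1.0000e-02 9.4560e+01]
```

Request:
send_rows:
  targets:
    - [[0, 0, 0, 0, 0, -0.06, 1], [0, 0, 0, 0, 0, -0.13, 1], [0, 0, 0, 0, 0, -0.15, 1], [0, 0, 0, 0, 0, -0.15, 1], [0, 0, 0, 0, 0, -0.13, 1], [0, 0, 0, 0, 0, -0.07, 1], [0, 0, 0, 0, 0, -0.04, 1], [0, 0, 0, 0, 0, 0, 1], [0, 0, 0, 0, 0, 0, 1], [0, 0, 0, 0, 0, 0, 1], [0, 0, 0, 0, 0, 0, 1]]

```text
time_s: 15.35
ee_pos: [475.7, 294.4, 108.1]
ee_rot: [179.9, -0.0, 94.6]
force: [0.3, -0.0, -1.3]
gripper_width: 35.7
gripper_force: 16.0
```

```bash
python3 - <<'E'
from h import *
st=env.state(); print(st["time_s"],st["ee_pos"].round(1),st["ee_rot"].round(2),st["force"].round(2),st["gripper_width"],st["gripper_force"])
out=[]
for c in ("scene","side"):
    im,d=optics.grab_frame(c); r=optics.place_of(c,"crystal_center"); 
    print(c,[(round(x["conf"],2),np.round(x["at"]),at_z(c,x["at"],120).round(1)) for x in r[:2]],"expected px",proj(c,[475,292.5,120]).round(1))
    u,v=proj(c,[475,292.5,120]).astype(int); out.append(cv2.resize(im[v-60:v+60,u-60:u+60,::-1],(400,400),interpolation=2))
cv2.imwrite("pics/f.png",np.hstack(out))
E
```

```text
15.35 [475.7 294.4 108.1] [ 1.7989e+02 -5.0000e-02  9.4630e+01] [ 0.3  -0.04 -1.32] 35.744628698671825 15.999894440174103
scene [(0.42, array([490., 252.]), array([471.4, 291.9, 120. ]))] expected px [490.3 254. ]
side [(0.65, array([303., 338.]), array([474.4, 294.7, 120. ])), (0.34, array([350., 230.]), array([ 471.3, -136.1,  120. ]))] expected px [302.9 337.4]
```

View pics/f.png

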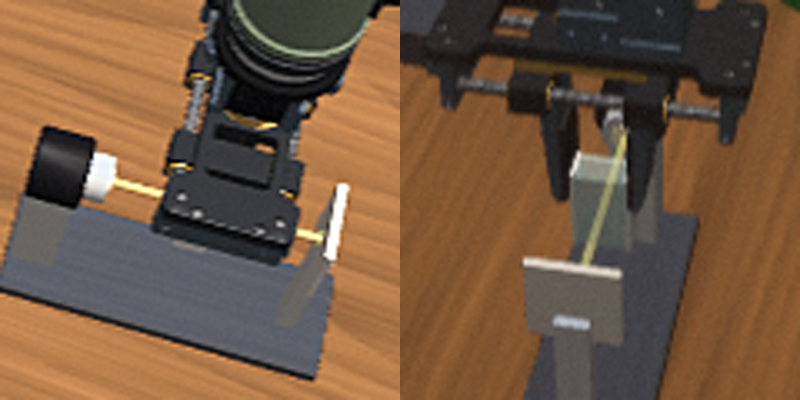

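The crystal is held upright in the beam between lamp and screen (right panel about 600,200), clear of the stand and square to the beam. The networks' estimates agree with the target within about 4 mm. A short settle, then hand in.

Request:
send_rows:
  targets:
    - [[0, 0, 0, 0, 0, 0, 1], [0, 0, 0, 0, 0, 0, 1], [0, 0, 0, 0, 0, 0, 1], [0, 0, 0, 0, 0, 0, 1], [0, 0, 0, 0, 0, 0, 1]]

```text
time_s: 16.05
ee_pos: [475.2, 294.1, 107.2]
ee_rot: [180.0, 0.0, 94.6]
force: [0.6, 0.9, -1.0]
gripper_width: 35.7
gripper_force: 16.0
```

```bash
python3 -c "
from h import *
s=env.state();print(s['ee_pos'].round(1),s['gripper_force'],abs(s['qvel']).max());print(env.job_done())"
```

```text
[475.2 294.1 107.2] 15.999812185764313 0.11270951038699867
the job is handed in; nothing more can be done
None
```

The crystal stood free on the grey balance's pan for about 1.8 s. It is now held upright by its frosted ends at the middle of the beam, and the job was handed in at about 16 s of robot time; no verdict was returned.

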